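Let the worn grinding balls out of the tipping dispenser

ROBOT

A 7-joint arm with a two-finger parallel gripper is mounted at the origin on the work surface. World frame = base frame: x ahead of the robot, y to its left, z up, the work surface at z = 0. Lengths are in m, angles in rad, forces in N, time in s.
With the tool pointing down it reaches from about 0.425 to 0.925 m from the base axis. Payload 6.8 kg.
Tool frame: the origin (TCP) lies at the very end of the fingers, on their centre line; the grasp point (between the pads) lies 19 mm behind it; z points along the fingers, y is the line along which they close (so a half turn about z gives the same grasp; the last joint's range is limited). The gripper opens to 85 mm and grips with 20 to 120 N. Pads are 22 mm wide; open, the fingers measure 114 mm over their backs; the gripper's body (76 mm by 85 mm) begins 54 mm behind the grasp point. The pads swing forward as they close: fully open they stand 13 mm farther back than shut.
Start: joints at [-1.368, 0.477, 0.022, 1.555, -0.011, 1.109, -0.083], TCP at [0.206, 0.643, 0.231] pointing down, gripper open.
Joint ranges: [-2.96, 2.96], [-0.34, 2.1], [-1.41, 1.46], [0.24, 2.44], [-1.37, 4.51], [0.17, 1.92], [-2.96, 2.96]. Speed limits (rad/s): [2.39, 2.39, 3.14, 3.14, 3.14, 3.14, 3.14].

INTERFACE

Orientations are given as a unit quaternion [w, x, y, z].
In Python, from station import get_obs, read_camera, hand_in gives the robot as it stands.
- The arm moves only by the tool arm_command, never from a script. Its argument "commands" is one flat list of numbers, 7 for each row, row after row: the shift along the tool's x, y, z in m, then the turn, a rotation vector about the tool's x, y, z in degrees, then the opening, from 0 (shut) to 1 (fully open). In form: [tx, ty, tz, rx, ry, rz, fingers, tx, ty, tz, rx, ry, rz, fingers, ...]. A call has 1 to 8 rows; each row is the pose to reach, as a shift and turn from the pose commanded when the call began, along the tool's axes at that moment; what a row does not reach only later rows make up. A row lasts 1/10 s, in which the tool goes at most 50 mm and 8.59 degrees, less where a joint would pass 70% of its speed; a pose out of reach is approached as far as the arm can. A call with a gripper value outside its range is refused whole. The fingers move at their own pace and stop on an object; "force" is the grip in N (left out, the last holds). Time passes only in rows, so rows that repeat a pose let the fingers close. It gives the time, the measured TCP pose, the force, the opening and the grip force at its end, in the units of the state.
- get_obs(): the state, without advancing time (a new reading comes with each control period).
- read_camera(name): name is "side" or "top" or "wrist"; returns a dict with "img" (480x640x3 uint8, red, green, blue), "camera_matrix" (3x3 intrinsics, pixels), "pose" (4x4, takes a point from camera to world coordinates). Camera axes: x right, y down, z forward; pixel columns grow to the right and rows downward; lengths in m; the calibration is good to about 2 mm. A picture is of the moment at which its call begins. There is no depth.
- hand_in(): hands the job in; it is judged then, once.
The state is a dict: "t": time; "q": joint angles; "joint_vel": joint speeds; "joint_torque": joint torques, N m; "eef_pos": TCP position; "tool_rot": TCP orientation; "contact_force": force on the tool from outside, world axes, zero at the start; "torque": the same for the moment, N m; "gripper_width": opening from 0.0 (shut) to 1.0 (fully open); "grasp_force": force on a finger pad.
Only numpy, scipy, OpenCV 4.12 (cv2) and the standard library are available. Lean on these libraries where they do the work, as an engineer would, in place of code of your own. Each camera call takes 0.05 s, during which the arm holds its last target. There are 200 camera calls.

TASK

Sort out the two worn (small) grinding balls into the bowl, keeping the large ball in the dispenser. First slide the bowl under the mouth of the dispenser; then turn the cap by its peg to the hole that lets the small balls through but not the large one; then press the sprung pedal right down to its stop and keep it there until both small balls have rolled into the bowl. Let the dispenser swing fully back up, then turn the cap on to its blank, shut position and leave the neighbouring pottery alone.

Things in the scene. Friction and masses are not known exactly. Their poses are not given: they have to be found in the camera images.
- dispenser: Fixed grey stand of the tipping dispenser, on a base plate 130 x 300 x 14 mm with two uprights. Origin on the table directly below the pivot; x points the way the balls are tipped out, y along the pivot (level), z up. The pivot is 140 mm above the table. The base plate reaches from x -115 to +15 mm and y -170 to +130 mm.
- tube (a joint): Tipping angle of the clear square tube that carries the balls, about the pivot, in rad. 0 = at rest, mouth pointing 60 degrees above level towards the stand's +x; 1.45 = against its stop, mouth 23 degrees below level, so that the balls roll out. A spring with a damper (about 0.35 N m at rest, 0.85 N m at the stop; at the pedal 3 to 8 N) brings it back to 0 in about 2 s when released.
- tube_mid (a point): Middle of the clear tube, on the pivot axis. The tube is 50 mm square inside, stands on its edge so that its floor is a V, and runs 65 mm either way from this point; balls inside lie in one row, the large one at the closed end, the two small ones nearer the mouth.
- cap_axis (a point): Centre of the outer face of the round metal cap (160 mm diameter, 6 mm thick) that covers the mouth of the tube. Its frame tips with the tube: x is the cap's axis, pointing outward; y is along the pivot (the stand's y); -z points to the station, the place at the cap's lower front edge where the tube's mouth is and where a hole must stand for balls to pass. The cap turns about this x.
- cap (a joint): Turning angle of the cap, rad, 0 to 4.71 (stops at both ends), growing anticlockwise as seen looking at the outer face. 0: blank metal at the station (shut). 1.571: the 40 mm hole at the station. 3.142: the 56 mm hole. 4.71: the 18 mm hole. Friction holds it where it is left (about 2 N at the peg).
- cap_peg (a point): Middle of the black upright peg on the cap's outer face, 18 mm diameter, 40 mm tall, 66 mm from the cap's axis; it is the handle to push the cap round by. With the cap at angle q the peg lies q + 135 degrees anticlockwise (looking at the outer face) from the station.
- pedal_pad (a point): Centre of the top face of the pedal's flat rubber pad, 56 mm long x 46 mm wide, with a lip 10 mm high at its outer end. The pedal is an arm fixed to the tube, on the stand's -y side (128 mm from the stand's middle, 118 mm from the pivot axis); at rest it rises 42 degrees above level towards the stand's +x, at the stop it is 41 degrees below level. It moves in an arc about the pivot.
- bowl_place (a point): Point on the table 100 mm in front (+x) of the stand's origin, below the mouth when tipped: the middle of the bowl belongs here (within 30 mm).
- bowl: Round white ceramic bowl, 144 mm across its rim, 55 mm high, wall 5 mm, 400 g, loose. Origin at the centre of its underside, z up. It starts on the stand's +y side.
- ball_small1_center (a point): Centre of a small white ceramic ball, 28 mm diameter, in the tube.
- ball_small2_center (a point): Centre of the other small white ceramic ball, 28 mm diameter, in the tube.
- ball_large_center (a point): Centre of the large white ceramic ball, 46 mm diameter, in the tube.
- vase: Bystander: blue ceramic vase, 84 mm across, 130 mm tall; origin at the centre of its underside.
- tagine: Bystander: small blue conical lidded dish, 116 mm across, 115 mm tall; origin at the centre of its underside.
- tile_stack: Bystander: stack of terracotta tiles 100 x 100 x 36 mm; origin at the centre of its underside.
There are look-alikes about, which are no part of the job. Several things look just like the bowl: the one meant starts nearest to the robot's base.

How it is judged:
By the outcome, as a careful person would: the job done as asked, in the order asked, and still so for the second after the job is handed in, with the robot touching nothing.
It also fails if it takes over 72 s, if anything falls off the work surface, if the arm or the gripper's body presses on something with over 40 N, if the wrist force passes 120 N, or if a joint passes its speed limit or range.

## Working session

There is one attempt and no reset: what is moved stays moved. The work goes in short steps, Python scripts to look and compute and a tool call to move; the robot and the scene stay as the last step left them, time stands still between calls to the robot, and variables do not carry over. Pictures are saved under pics/ and viewed, at most 10 in all, crops included, and the job is handed in when it is done.

Besides the shell and the picture viewer there is one more tool, called after ">>>" as name(argument=value, ...) on one line, values as JSON. arm_command: Moves the arm, as the interface text tells. Its arguments: {"type":"object","properties":{"commands":{"type":"array","items":{"type":"number"}},"force":{"type":"number"}},"required":["commands"]}

```bash
mkdir -p pics; ls; cat > h.py <<'E'
import numpy as np, cv2
from station import get_obs, read_camera
np.set_printoptions(precision=4,suppress=True)
def snap(n,f):
    c=read_camera(n); cv2.imwrite(f'pics/{f}.png',cv2.cvtColor(c['img'],cv2.COLOR_RGB2BGR)); np.savez(f'pics/{f}.npz',**c); return c
def load(f): return dict(np.load(f'pics/{f}.npz'))
def ray(c,p):
    d=np.linalg.inv(c['camera_matrix'])@np.array([p[0],p[1],1.]); P=c['pose']; d=P[:3,:3]@d
    return P[:3,3],d/np.linalg.norm(d)
def onz(c,p,z):
    o,d=ray(c,p); return o+d*(z-o[2])/d[2]
def proj(c,X):
    P=c['pose']; x=c['camera_matrix']@(P[:3,:3].T@(np.asarray(X)-P[:3,3])); return x[:2]/x[2]
def tri(c1,p1,c2,p2):
    o1,d1=ray(c1,p1);o2,d2=ray(c2,p2)
    s=np.linalg.lstsq(np.stack([d1,-d2],1),o2-o1,rcond=None)[0]
    a,b=o1+s[0]*d1,o2+s[1]*d2; return (a+b)/2,np.linalg.norm(a-b)
def R(q):
    from scipy.spatial.transform import Rotation as Ro
    return Ro.from_quat([q[1],q[2],q[3],q[0]]).as_matrix()
E
python3 - <<'E'
from h import *
for n in ['top','side']:
    c=snap(n,n+'0'); print(n,c['pose'],c['camera_matrix'][0,0])
o=get_obs(); print(o['t'],o['eef_pos'],o['tool_rot'],o['contact_force'])
E
```

```text
pics
top [[-0.0147 -0.9991  0.0399  0.5359]
 [-0.9999  0.0145 -0.0067  0.0056]
 [ 0.0061 -0.04   -0.9992  1.3556]
 [ 0.      0.      0.      1.    ]] 472.33300726089584
side [[-0.9356 -0.2772  0.2189  0.2125]
 [-0.3532  0.7284 -0.5872  0.9984]
 [ 0.0033 -0.6266 -0.7793  1.5011]
 [ 0.      0.      0.      1.    ]] 542.6182454390344
0.1 [0.2063 0.6422 0.2305] [-0.0001  0.1548  0.988  -0.0008] [ 0.2519  0.5801 -0.7361]
```

View pics/top0.png

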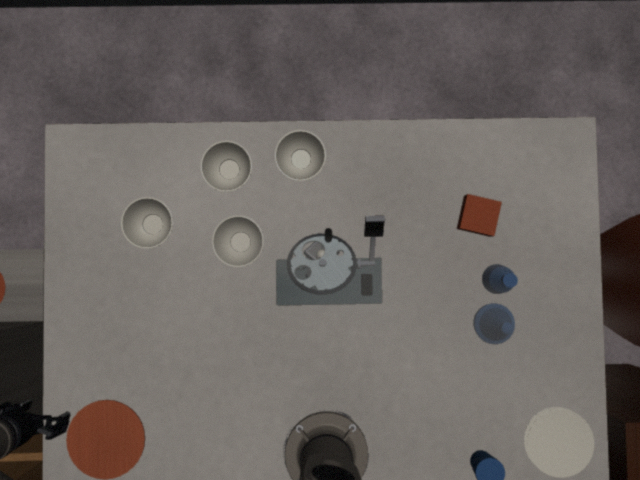

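View pics/side0.png

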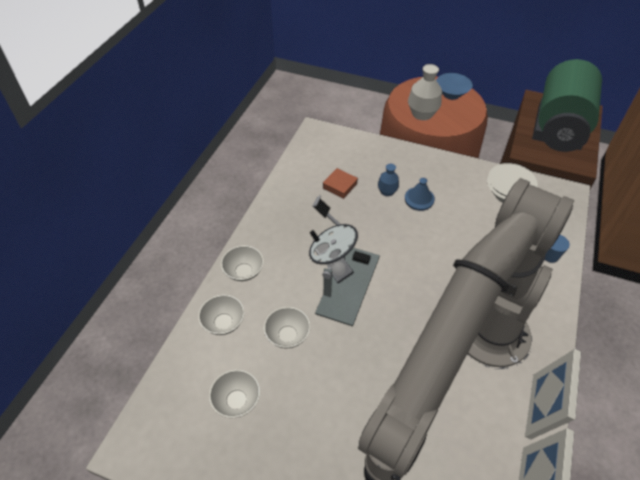

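The top view shows four bowl look-alikes at (238,241), (147,222), (226,165) and (300,155). The robot base is at about (325,460), so (238,241) is the nearest and is the one meant. The dispenser plate spans (276..382, 259..305), the cap is at (322,263), the peg at (328,235) and the pedal pad at (374,226). The vase (500,279), tagine (494,323) and tiles (480,215) are off to the right.

```bash
python3 - <<'E'
from h import *
c=load('top0'); im=c['img']
cr=cv2.resize(im[120:320,130:400],None,fx=2.9,fy=2.9,interpolation=cv2.INTER_CUBIC)
cv2.imwrite('pics/crop1.png',cv2.cvtColor(cr,cv2.COLOR_RGB2BGR))
for p in [(276,260.5),(382,259),(277,305),(382,303)]: print('plate',im[int(p[1]),int(p[0])],onz(c,p,.014))
for p in [(238,241),(147,222),(226,165),(300,155)]:
    b=onz(c,p,.055); print('bowl',b,np.hypot(b[0],b[1]))
# plate edges
row=im[285,265:400].astype(int); print(row[:20].tolist()); 
for x in (290,340): print(im[240:312,x].tolist())
E
```

```text
plate [103 101  99] [0.5459 0.132  0.014 ]
plate [119 114 111] [ 0.5457 -0.169   0.014 ]
plate [107 103 101] [0.4201 0.1305 0.014 ]
plate [122 116 113] [ 0.4212 -0.1666  0.014 ]
bowl [0.6007 0.2321 0.055 ] 0.6440336958995047
bowl [0.6568 0.4821 0.055 ] 0.8147176293093282
bowl [0.8121 0.2638 0.055 ] 0.8538115257138637
bowl [0.8373 0.0584 0.055 ] 0.8393012298740234
[[127, 123, 117], [131, 124, 120], [128, 126, 119], [126, 122, 116], [127, 122, 117], [127, 122, 117], [128, 123, 117], [126, 121, 116], [127, 122, 117], [125, 122, 115], [118, 114, 107], [90, 91, 86], [77, 80, 78], [74, 77, 77], [72, 76, 78], [74, 79, 79], [71, 75, 76], [72, 76, 76], [72, 80, 77], [77, 80, 79]]
[[132, 127, 122], [130, 124, 121], [131, 128, 123], [131, 126, 120], [130, 124, 119], [127, 125, 119], [131, 125, 122], [127, 122, 116], [124, 123, 116], [117, 113, 110], [104, 102, 99], [88, 83, 82], [79, 78, 77], [74, 72, 70], [72, 70, 71], [65, 66, 62], [69, 67, 67], [69, 67, 68], [73, 73, 72], [80, 80, 80], [88, 90, 92], [88, 91, 91], [88, 90, 89], [86, 86, 84], [81, 80, 80], [73, 75, 74], [72, 74, 73], [78, 77, 
[... 1093 characters left out ...]
126, 130, 130], [124, 130, 129], [124, 131, 131], [125, 130, 130], [128, 131, 132], [130, 134, 135], [128, 132, 133], [123, 128, 129], [126, 130, 129], [121, 126, 128], [126, 133, 131], [129, 134, 136], [123, 130, 130], [127, 132, 132], [126, 131, 130], [123, 129, 129], [114, 120, 118], [92, 93, 94], [72, 74, 73], [65, 68, 67], [63, 64, 64], [63, 62, 65], [68, 69, 70], [74, 79, 79], [81, 85, 83], [83, 86, 87], [81, 84, 84], [83, 87, 86], [85, 88, 89], [82, 87, 85], [80, 83, 84], [83, 87, 86], [83, 88, 86], [80, 84, 84], [80, 86, 83], [83, 86, 84], [85, 87, 85], [98, 97, 94], [119, 115, 109], [121, 119, 113], [128, 125, 119], [128, 123, 117], [125, 120, 116], [127, 123, 116], [123, 118, 114]]
```

View pics/crop1.png

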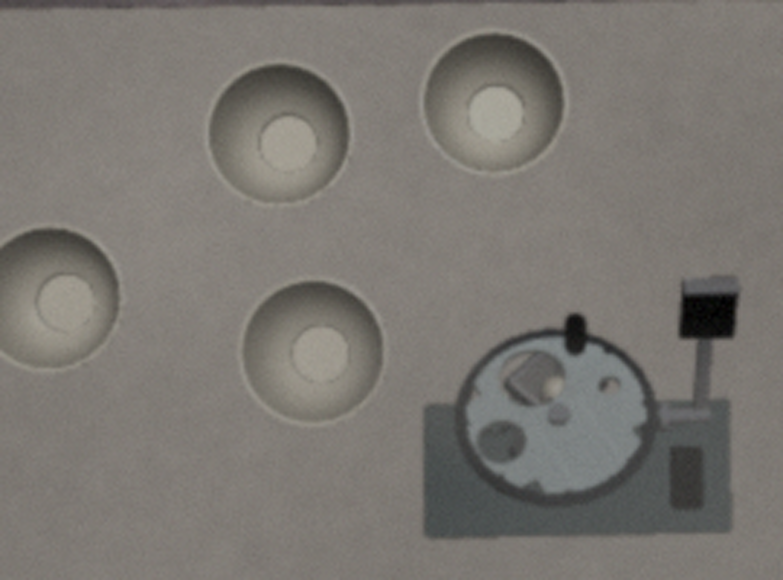

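The crop confirms the bowl at (238,241), which is about (0.60, 0.232), 0.64 m from the base; the others are at 0.81 m or more. It also shows the cap hub at (322,263), the 56 mm hole upper-left, the 40 mm hole lower-left, the 18 mm hole right, and the peg pointing at the station side.

```bash
cat > geo.py <<'E'
from h import *
O=np.array([.533,.001,0]); yaw=np.deg2rad(-.2)
def stand(v):
    c,s=np.cos(yaw),np.sin(yaw); return O+np.array([c*v[0]-s*v[1],s*v[0]+c*v[1],v[2]])
def cap(q,h=0,r=66,tip=0,L=71,e=42):
    # point at radius r (mm), angle q+135deg (peg), height h above outer face
    a=np.pi/3-tip; ax=np.array([np.cos(a),0,np.sin(a)]); z=np.array([-np.sin(a),0,np.cos(a)]); y=np.array([0,1,0])
    th=q+np.deg2rad(135); 
    p=np.array([0,0,140])+L*ax+e*z+h*ax+r*(-np.cos(th)*z+np.sin(th)*y)
    return stand(p/1000)
E
python3 - <<'E'
from geo import *
t,s=load('top0'),load('side0')
print('hub tri',tri(t,(322.5,262.8),s,(333.5,243)), 'model',cap(0,0,0))
print('model hub px',proj(t,cap(0,0,0)),proj(s,cap(0,0,0)))
for q in (3.5,3.6,3.7,3.8): print(q,proj(t,cap(q,0)),proj(t,cap(q,40)),proj(s,cap(q,40)))
for nm,im,(x0,y0,x1,y1) in (('top',t['img'],(315,225,342,247)),('side',s['img'],(300,222,324,246))):
    m=(im[y0:y1,x0:x1].max(2)<35); ys,xs=np.nonzero(m); print(nm,m.sum(),xs.mean()+x0,ys.mean()+y0,xs.min()+x0,xs.max()+x0,ys.min()+y0,ys.max()+y0)
for nm,c in (('t',t),('s',s)):
    print(nm,'pad px',proj(c,stand([.088,-.128,.219])))
# bowl refine by bright rim circle
g=cv2.cvtColor(t['img'],cv2.COLOR_RGB2GRAY)
print(cv2.HoughCircles(cv2.GaussianBlur(g,(3,3),0)[200:280,200:275],cv2.HOUGH_GRADIENT,1.,50,param1=60,param2=15,minRadius=22,maxRadius=30))
cv2.imwrite('pics/side_crop.png',cv2.resize(cv2.cvtColor(s['img'],cv2.COLOR_RGB2BGR)[180:340,220:400],None,fx=3.7,fy=3.7,interpolation=cv2.INTER_CUBIC))
E
```

```text
hub tri (array([0.5371, 0.001 , 0.2177]), np.float64(0.00010638857661819498)) model [0.5321 0.001  0.2225]
model hub px [322.538  264.9021] [335.0618 242.4512]
3.5 [333.3405 243.6138] [333.6297 234.6606] [316.211  228.6708]
3.6 [330.8317 242.81  ] [331.0457 233.8428] [314.8638 230.1455]
3.7 [328.2473 242.222 ] [328.384  233.2445] [313.6511 231.655 ]
3.8 [325.6108 241.8546] [325.6688 232.8707] [312.5845 233.1857]
top 59 328.06779661016947 234.38983050847457 325 331 229 240
side 20 314.6 236.35 312 317 233 240
t pad px [375.1562 227.4432]
s pad px [322.5585 206.7931]
[[[37.5 39.5 23. ]]]
```

View pics/side_crop.png

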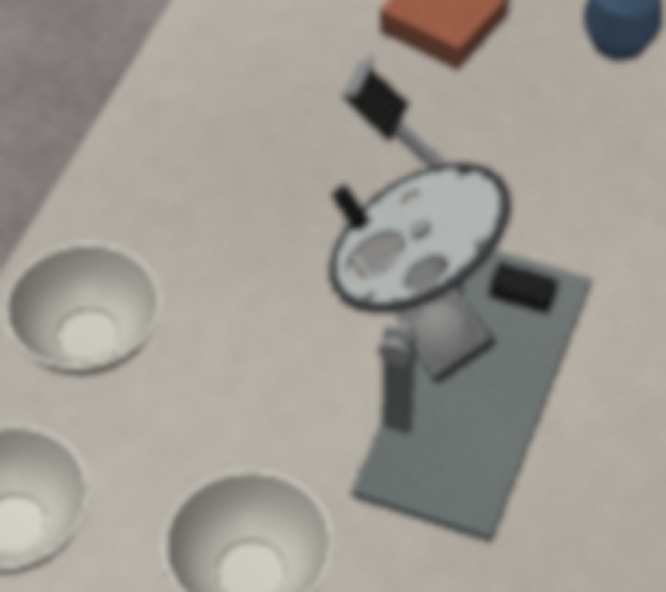

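>>> arm_command(commands=[0.0,0.0,0,0,0,8,0.5,-0.045,-0.015,0,0,0,16,0.5,-0.045,-0.06,0,0,0,24,0.5,-0.045,-0.105,0,0,0,32,0.5], force=25)

```text
t: 0.5
eef_pos: [0.2184, 0.527, 0.2304]
tool_rot: [0.0, 0.425, 0.905, -0.001]
contact_force: [-1.5, -0.1, -0.3]
gripper_width: 0.501
grasp_force: 0.0
```

The side crop confirms the layout: the hub is at (333,243), the peg at (314,236) and the pad at (321,207). The model fits to about 4 mm and puts the cap at q≈3.7. The next move goes to above the +x rim of the chosen bowl.

>>> arm_command(commands=[-0.044,0.014,0,0,0,5,0.5,-0.088,0.028,0,0,0,10,0.5,-0.132,0.041,0,0,0,15,0.5,-0.176,0.055,0,0,0,20,0.5,-0.22,0.069,0,0,0,25,0.5,-0.264,0.083,0,0,0,30,0.5,-0.308,0.096,0,0,0,35,0.5,-0.352,0.11,0,0,0,40,0.5])

```text
t: 1.3
eef_pos: [0.5294, 0.3297, 0.231]
tool_rot: [-0.0, 0.707, 0.707, -0.0]
contact_force: [0.5, 0.2, 0.5]
gripper_width: 0.5
grasp_force: 0.0
```

>>> arm_command(commands=[-0.025,0.035,-0.0,0,0,0,0.5,-0.05,0.075,0.0,0,0,0,0.5,-0.075,0.115,0.03,0,0,0,0.5,-0.0935,0.145,0.07,0,0,0,0.5,-0.0935,0.145,0.09,0,0,0,0.5,-0.0935,0.145,0.09,0,0,0,0.5])

```text
t: 1.9
eef_pos: [0.6716, 0.2353, 0.136]
tool_rot: [-0.001, 0.707, 0.707, -0.004]
contact_force: [0.9, -0.4, -1.2]
gripper_width: 0.505
grasp_force: 0.0
```

```bash
sed -i 's/O=np.array(\[.533/O=np.array([.536/; s/e=42/e=39/' geo.py; python3 - <<'E'
from geo import *
t,s=load('top0'),load('side0')
print('bowl top rim', onz(t,(237.5,239.5),.055))
g=cv2.GaussianBlur(cv2.cvtColor(s['img'],cv2.COLOR_RGB2GRAY),(3,3),0)
w=snap('wrist','w1'); o=get_obs(); print(o['t'],o['eef_pos'],o['tool_rot'],o['contact_force']); print(w['pose'],w['camera_matrix'][0,0])
print('bowl rim px in wrist', proj(w,[.604,.233,.055]),proj(w,[.674,.233,.055]))
E
```

```text
bowl top rim [0.6049 0.2335 0.055 ]
1.95 [0.6722 0.2372 0.1389] [-0.001   0.7062  0.708  -0.0024] [0.1979 0.8889 1.1684]
[[ 1.      0.0035 -0.0076  0.6724]
 [ 0.0013 -0.9617 -0.2742  0.3033]
 [-0.0083  0.2741 -0.9617  0.2768]
 [ 0.      0.      0.      1.    ]] 367.9192263400356
bowl rim px in wrist [214.8977 249.3256] [325.4175 249.7419]
```

View pics/w1.png

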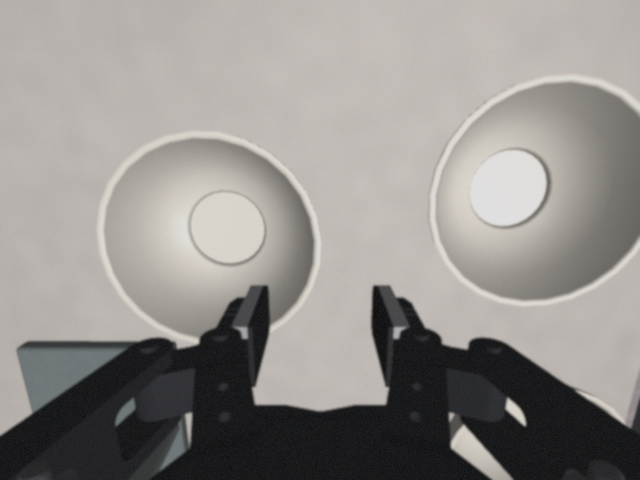

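The wrist view shows the bowl's rim centred at (209,238), with its right edge at (320,243) exactly below the fingers. I'll descend and grip the rim.

>>> arm_command(commands=[0.002,0,0.04,0,0,0,0.5,0.002,0,0.08,0,0,0,0.5,0.002,0,0.102,0,0,0,0.5,0.002,0,0.102,0,0,0,0.5,0.002,0,0.102,0,0,0,0,0.002,0,0.102,0,0,0,0,0.002,0,0.102,0,0,0,0,0.002,0,0.102,0,0,0,0], force=25)

```text
t: 2.75
eef_pos: [0.6743, 0.2413, 0.0418]
tool_rot: [-0.0, 0.706, 0.708, 0.001]
contact_force: [-3.3, 0.9, 6.4]
gripper_width: 0.099
grasp_force: 24.0
```

```bash
python3 - <<'E'
from geo import *
o=get_obs(); print(o['t'],o['eef_pos'],o['tool_rot'],o['contact_force'],o['gripper_width'],o['grasp_force']); print(stand([.1,0,0]))
E
```

```text
2.75 [0.6743 0.2413 0.0418] [-0.0002  0.7058  0.7084  0.0014] [-3.2955  0.8721  6.4332] 0.09899857766624975 23.95584236830473
[0.636  0.0007 0.    ]
```

>>> arm_command(commands=[-0.01,0.008,-0.003,0,0,0,0,-0.03,0.02,-0.003,0,0,0,0,-0.055,0.032,-0.003,0,0,0,0,-0.08,0.034,-0.003,0,0,0,0,-0.105,0.034,-0.003,0,0,0,0,-0.13,0.034,-0.003,0,0,0,0,-0.155,0.034,-0.003,0,0,0,0,-0.18,0.034,-0.003,0,0,0,0])

```text
t: 3.55
eef_pos: [0.7096, 0.0612, 0.044]
tool_rot: [0.0, 0.706, 0.708, 0.002]
contact_force: [0.1, 2.5, 1.7]
gripper_width: 0.097
grasp_force: 24.6
```

>>> arm_command(commands=[-0.02,0.0,0,0,0,0,0,-0.04,0.0,0,0,0,0,0,-0.055,0.0,0,0,0,0,0,-0.06,0.0,0,0,0,0,0,-0.06,0.0,0,0,0,0,0])

```text
t: 4.05
eef_pos: [0.7087, -0.0008, 0.0425]
tool_rot: [0.0, 0.706, 0.708, 0.0]
contact_force: [0.5, 1.7, 2.7]
gripper_width: 0.1
grasp_force: 24.4
```

```bash
python3 - <<'E'
from geo import *
o=get_obs(); print(o['t'],o['eef_pos'],o['tool_rot'],o['contact_force'],o['gripper_width'],o['grasp_force'])
w=snap('side','s2')
cv2.imwrite('pics/s2c.png',cv2.resize(cv2.cvtColor(w['img'],cv2.COLOR_RGB2BGR)[150:350,180:420],None,fx=3,fy=3,interpolation=cv2.INTER_CUBIC))
print('expected bowl px',proj(w,[.636,.001,.055]))
E
```

```text
4.05 [ 0.7087 -0.0008  0.0425] [0.0002 0.7063 0.7079 0.    ] [0.4699 1.6698 2.6884] 0.0995011100858918 24.380854672217538
expected bowl px [304.3218 265.7273]
```

View pics/s2c.png

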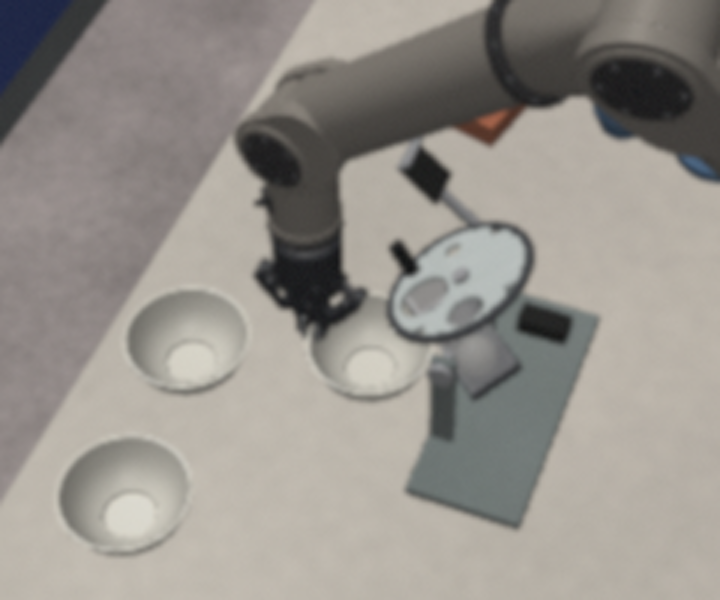

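The bowl at crop (370,350), which is full-frame (303,267), sits at its predicted place (304,266). I'll release it and lift.

>>> arm_command(commands=[0,0,0,0,0,0,0.4,0,0,0,0,0,0,0.4,0,0,0,0,0,0,0.4,0,0.0,-0.03,0,0,0,0.4,0,0.0,-0.07,0,0,0,0.4,0,0.0,-0.12,0,0,0,0.4,0,0,-0.17,0,0,0,0.4,0,0,-0.22,0,0,0,0.4])

```text
t: 4.9
eef_pos: [0.7081, 0.0002, 0.2642]
tool_rot: [0.0, 0.706, 0.708, -0.0]
contact_force: [1.0, -0.5, -0.1]
gripper_width: 0.404
grasp_force: 0.0
```

```bash
python3 - <<'E'
from geo import *
o=get_obs(); print(o['t'],o['eef_pos'],o['tool_rot'],o['contact_force'],o['gripper_width'],o['q'])
for q in (3.72,3.5,3.2,2.9,2.6,2.3,2.0,1.7,1.571,1.2,.9,.6,.3,0): print(q,cap(q,0),cap(q,26))
E
```

```text
4.9 [0.7081 0.0002 0.2642] [ 0.0001  0.7058  0.7084 -0.0002] [ 1.0377 -0.4503 -0.1235] 0.40394163972969194 [-0.3697  0.5354  0.4317  1.4503 -0.2301  1.2062  0.0944]
3.72 [ 0.5936 -0.0128  0.1887] [ 0.6066 -0.0128  0.2112]
3.5 [ 0.5897 -0.0265  0.191 ] [ 0.6027 -0.0266  0.2135]
3.2 [ 0.5803 -0.043   0.1963] [ 0.5933 -0.0431  0.2188]
2.9 [ 0.5671 -0.0556  0.2039] [ 0.5801 -0.0556  0.2264]
2.6 [ 0.5513 -0.0631  0.213 ] [ 0.5643 -0.0631  0.2355]
2.3 [ 0.5343 -0.0649  0.2228] [ 0.5473 -0.0649  0.2454]
2.0 [ 0.5176 -0.0608  0.2325] [ 0.5306 -0.0608  0.255 ]
1.7 [ 0.5027 -0.0512  0.2411] [ 0.5157 -0.0512  0.2636]
1.571 [ 0.4972 -0.0455  0.2443] [ 0.5102 -0.0456  0.2668]
1.2 [ 0.4853 -0.0254  0.2512] [ 0.4983 -0.0255  0.2737]
0.9 [ 0.4809 -0.0064  0.2538] [ 0.4939 -0.0064  0.2763]
0.6 [0.4816 0.0134 0.2534] [0.4946 0.0133 0.2759]
0.3 [0.4873 0.032  0.2502] [0.5003 0.0319 0.2727]
0 [0.4975 0.0478 0.2443] [0.5105 0.0478 0.2668]
```

>>> arm_command(commands=[0,0,-0.016,0,0,8,0.45,0,-0.01,-0.016,0,0,16,0.45,-0.005,-0.03,-0.016,0,0,24,0.45,-0.01,-0.05,-0.016,0,0,32,0.45,-0.013,-0.07,-0.016,0,0,40,0.45,-0.013,-0.09,-0.016,0,0,48,0.45,-0.013,-0.102,-0.016,0,0,56,0.45,-0.013,-0.102,-0.016,0,0,64,0.45])

```text
t: 5.7
eef_pos: [0.6048, -0.0134, 0.2783]
tool_rot: [-0.0, 0.975, 0.224, -0.0]
contact_force: [0.3, 0.0, 0.1]
gripper_width: 0.45
grasp_force: 0.0
```

>>> arm_command(commands=[0,0,0,0,0,8,0.45,0,0,0,0,0,16,0.45,0,0,0,0,0,24,0.45,0,0,0,0,0,26,0.45,0,0,0,0,0,26,0.45,0,0,0,0,0,26,0.45])

```text
t: 6.3
eef_pos: [0.6064, -0.0131, 0.2782]
tool_rot: [0.0, 1.0, 0.002, -0.0]
contact_force: [0.5, -0.2, -0.2]
gripper_width: 0.448
grasp_force: 0.0
```

```bash
python3 - <<'E'
from geo import *
t,s=load('top0'),load('side0')
print('peg tri',tri(t,(328.07,234.4),s,(314.6,236.4)),cap(3.72,20))
o=get_obs(); print(o['t'],o['eef_pos'],o['tool_rot'],o['contact_force'],o['gripper_width'],o['q'])
w=snap('wrist','w2'); print(proj(w,cap(3.72,40)),proj(w,cap(3.72,0)),proj(w,cap(0,0,0)))
E
```

```text
peg tri (array([ 0.6055, -0.0139,  0.2034]), np.float64(0.0016741124058558352)) [ 0.6036 -0.0128  0.206 ]
6.3 [ 0.6064 -0.0131  0.2782] [ 0.0001  1.      0.0025 -0.    ] [ 0.5202 -0.1916 -0.183 ] 0.4478527095616223 [-0.6892  0.4115  0.8251  1.7114 -0.3257  1.1625 -1.3402]
[317.924  248.9684] [317.9809 262.2757] [295.1094 364.7891]
```

View pics/w2.png

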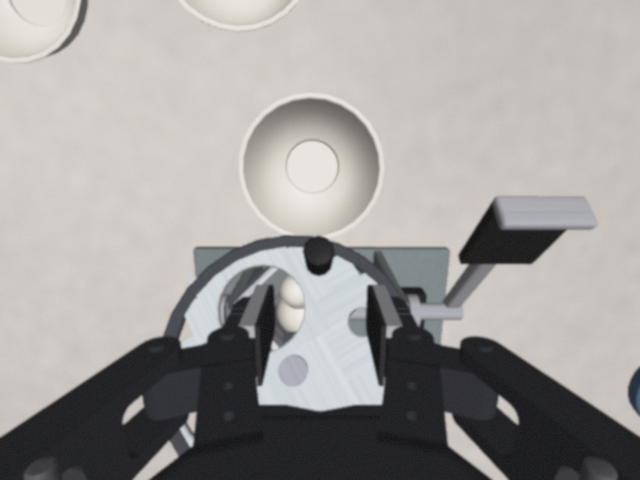

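The peg top at (319,247) lies midway between the pads, against a prediction of (318,249). The bowl is at (312,166). I'll descend and grip the peg lightly.

>>> arm_command(commands=[0.001,0,0.03,0,0,0,0.45,0.001,0,0.06,0,0,0,0.45,0.001,0,0.08,0,0,0,0.45,0.001,0,0.08,0,0,0,0.45,0.001,0,0.08,0,0,0,0,0.001,0,0.08,0,0,0,0,0.001,0,0.08,0,0,0,0,0.001,0,0.08,0,0,0,0], force=20)

```text
t: 7.15
eef_pos: [0.6081, -0.0133, 0.1994]
tool_rot: [-0.0, 1.0, 0.002, 0.001]
contact_force: [-1.1, -0.1, 3.3]
gripper_width: 0.202
grasp_force: 22.7
```

>>> arm_command(commands=[-0.002,0.0075,-0.001,0,0,0,0,-0.004,0.0137,-0.0025,0,0,0,0,-0.008,0.022,-0.005,0,0,0,0,-0.0135,0.03,-0.0075,0,0,0,0,-0.02,0.037,-0.0115,0,0,0,0,-0.0265,0.043,-0.015,0,0,0,0,-0.034,0.047,-0.02,0,0,0,0,-0.042,0.05,-0.0245,0,0,0,0])

```text
t: 7.95
eef_pos: [0.5668, -0.0603, 0.2232]
tool_rot: [-0.002, 1.0, 0.003, 0.001]
contact_force: [4.0, 11.9, -1.9]
gripper_width: 0.203
grasp_force: 21.7
```

>>> arm_command(commands=[-0.0085,-0.001,-0.005,0,0,0,0,-0.017,-0.001,-0.01,0,0,0,0,-0.0255,-0.003,-0.0147,0,0,0,0,-0.0337,-0.0053,-0.0195,0,0,0,0,-0.0415,-0.0097,-0.024,0,0,0,0,-0.0486,-0.0149,-0.028,0,0,0,0,-0.0541,-0.0206,-0.0313,0,0,0,0,-0.0541,-0.0206,-0.0313,0,0,0,0])

```text
t: 8.75
eef_pos: [0.512, -0.0414, 0.2546]
tool_rot: [-0.001, 1.0, 0.003, 0.001]
contact_force: [3.8, 3.8, -2.3]
gripper_width: 0.2
grasp_force: 22.3
```

```bash
python3 - <<'E'
from geo import *
o=get_obs(); print(o['t'],o['eef_pos'],o['tool_rot'],o['contact_force'],o['gripper_width'],o['q'])
w=snap('top','t3'); s=snap('side','s3')
a=cv2.resize(w['img'][200:320,260:400],(640,549),interpolation=cv2.INTER_CUBIC)
cv2.imwrite('pics/t3c.png',cv2.cvtColor(a,cv2.COLOR_RGB2BGR))
for q in (0,np.pi/2): print(proj(w,cap(1.571-q,0,39)),proj(s,cap(1.571,40)))
E
```

```text
8.75 [ 0.512  -0.0414  0.2546] [-0.001   1.      0.0026  0.0011] [ 3.784   3.771  -2.2592] 0.2003139761796074 [-0.7741  0.2395  0.8751  1.9521 -0.215   1.0423 -1.3697]
[334.2806 272.5092] [345.4504 220.723 ]
[311.0021 272.7778] [345.4504 220.723 ]
```

>>> arm_command(commands=[0,0,0,0,0,0,0.4,0,0,0,0,0,0,0.4,0,0,0,0,0,0,0.4,0,0,-0.03,0,0,0,0.4,0,0,-0.06,0,0,0,0.4,0,0,-0.09,0,0,0,0.3,0.03,0.025,-0.09,0,0,0,0,0.06,0.05,-0.09,0,0,0,0])

```text
t: 9.65
eef_pos: [0.573, -0.0923, 0.3458]
tool_rot: [-0.001, 1.0, 0.004, 0.002]
contact_force: [0.5, 0.0, 1.1]
gripper_width: 0.005
grasp_force: 0.0
```

>>> arm_command(commands=[0.02,0.02,0,4,0,0,0,0.04,0.039,0,8,0,0,0,0.041,0.039,0.02,12,0,0,0,0.041,0.039,0.06,12,0,0,0,0.041,0.039,0.08,12,0,0,0,0.041,0.039,0.08,12,0,0,0])

```text
t: 10.25
eef_pos: [0.6109, -0.1315, 0.2607]
tool_rot: [-0.105, 0.994, 0.001, -0.003]
contact_force: [0.3, 0.2, 0.2]
gripper_width: -0.003
grasp_force: 0.0
```

```bash
python3 - <<'E'
from geo import *
o=get_obs(); print(o['t'],o['eef_pos'],o['tool_rot'],o['contact_force'],o['gripper_width'],o['q'])
t,s=load('top0'),load('side0'); P=[]
for c,(x0,y0,x1,y1) in ((t,(355,205,395,240)),(s,(308,193,340,222))):
    m=(c['img'][y0:y1,x0:x1].max(2)<30).astype(np.uint8); n,l,st,ce=cv2.connectedComponentsWithStats(m); k=1+np.argmax(st[1:,4]); P.append(ce[k]+[x0,y0]); print(st[k],P[-1])
print('pad',tri(t,P[0],s,P[1]),stand([.0877,-.128,.219]))
w=snap('top','t4'); s=snap('side','s4')
a=cv2.resize(w['img'][200:320,260:400],(400,343),interpolation=cv2.INTER_CUBIC)
b=cv2.resize(s['img'][180:300,260:400],(400,343),interpolation=cv2.INTER_CUBIC)
cv2.imwrite('pics/v4.png',cv2.cvtColor(np.hstack([a,b]),cv2.COLOR_RGB2BGR))
E
```

```text
10.25 [ 0.6109 -0.1315  0.2607] [-0.1049  0.9945  0.0008 -0.0033] [0.3065 0.2311 0.2353] -0.0032584112165768824 [-0.3367  0.5085  0.8016  1.6463 -0.5739  1.279  -0.9432]
[ 10  17  18  14 240] [373.7125 228.5042]
[10  9 10 13 46] [322.5435 207.5435]
pad (array([ 0.6185, -0.1235,  0.22  ]), np.float64(0.0012099461141009628)) [ 0.6233 -0.1273  0.219 ]
```

View pics/v4.png

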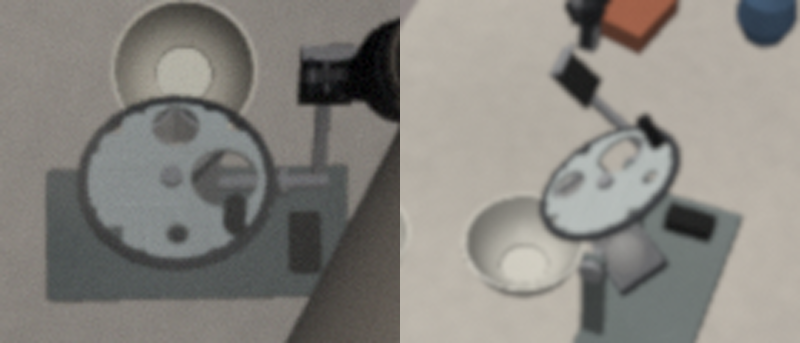

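The 40 mm hole at (175,125) in the left half stands in line with the hub (172,176) towards the station, so the cap is at about 1.571 rad. The fingers are over the pedal pad. Now I'll press along the arc.

>>> arm_command(commands=[0,0.004,0.019,0,0,0,0,0,0.008,0.038,0,0,0,0,0.009,0.01,0.048,0,0,0,0,0.017,0.012,0.057,0,0,0,0,0.025,0.015,0.071,0,0,0,0,0.033,0.018,0.085,0,0,0,0,0.037,0.021,0.1,0,0,0,0,0.041,0.0245,0.115,0,0,0,0])

```text
t: 11.15
eef_pos: [0.6546, -0.1316, 0.1471]
tool_rot: [-0.105, 0.995, 0.002, 0.0]
contact_force: [-5.3, 0.2, 6.7]
gripper_width: 0.001
grasp_force: 3.2
```

>>> arm_command(commands=[0,0.003,0.015,0,0,0,0,0,0.006,0.03,0,0,0,0,-0.0035,0.009,0.044,0,0,0,0,-0.008,0.012,0.058,0,0,0,0,-0.013,0.0145,0.068,0,0,0,0,-0.018,0.016,0.076,0,0,0,0,-0.02,0.0173,0.0816,0,0,0,0,-0.02,0.0173,0.0816,0,0,0,0])

```text
t: 11.95
eef_pos: [0.637, -0.1321, 0.0648]
tool_rot: [-0.104, 0.995, 0.002, 0.003]
contact_force: [1.7, -0.5, 4.7]
gripper_width: 0.001
grasp_force: 2.2
```

```bash
cat > look.py <<'E'
from geo import *
import sys
f=sys.argv[1]
o=get_obs(); print(o['t'],o['eef_pos'],o['contact_force'])
w=snap('top','t'+f); s=snap('side','s'+f)
a=cv2.resize(w['img'][190:310,260:400],(400,343),interpolation=cv2.INTER_CUBIC)
b=cv2.resize(s['img'][180:300,260:400],(400,343),interpolation=cv2.INTER_CUBIC)
cv2.imwrite(f'pics/v{f}.png',cv2.cvtColor(np.hstack([a,b]),cv2.COLOR_RGB2BGR))
# bright blobs inside the bowl (side view), compared with the empty bowl at t4
d=cv2.absdiff(s['img'],load('s4')['img']).max(2); print('side diff in bowl floor',(d[255:290,285:320]>25).sum())
E
python3 look.py 5
```

```text
11.95 [ 0.637  -0.1321  0.0648] [ 1.6807 -0.485   4.7187]
side diff in bowl floor 447
```

>>> arm_command(commands=[0,0,0,0,0,0,0,0,0,0,0,0,0,0,0,0,0,0,0,0,0,0,0,0,0,0,0,0,0,0,0,0,0,0,0,0,0,0,0,0,0,0])

```text
t: 12.65
eef_pos: [0.6368, -0.1321, 0.0646]
tool_rot: [-0.104, 0.995, 0.002, 0.003]
contact_force: [4.0, -1.7, 5.1]
gripper_width: 0.002
grasp_force: 3.4
```

```bash
python3 look.py 6
```

```text
12.65 [ 0.6368 -0.1321  0.0646] [ 4.0416 -1.7436  5.1014]
side diff in bowl floor 460
```

View pics/v6.png

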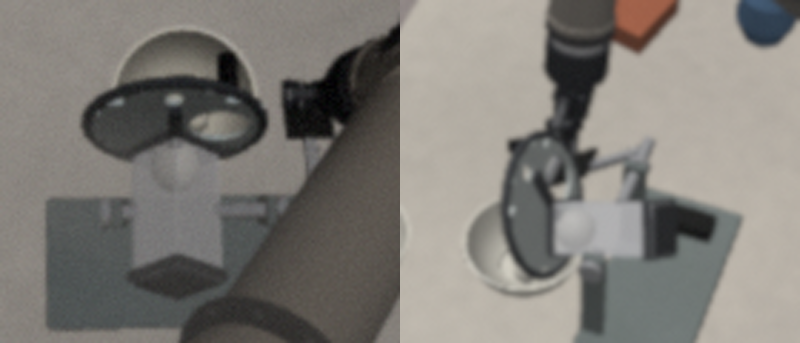

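The tube is tipped and only the large ball is visible in it, at (175,165) against the cap. Small white shapes show in the bowl at (205,122) and (515,265). I'll press a little more to be sure of the stop.

>>> arm_command(commands=[-0.003,0.001,0.004,0,0,0,0,-0.006,0.0018,0.009,0,0,0,0,-0.006,0.0018,0.009,0,0,0,0,-0.006,0.0018,0.009,0,0,0,0,-0.006,0.0018,0.009,0,0,0,0,-0.006,0.0018,0.009,0,0,0,0])

```text
t: 13.35
eef_pos: [0.6372, -0.1326, 0.0618]
tool_rot: [-0.104, 0.995, 0.002, 0.009]
contact_force: [7.1, 0.5, 35.0]
gripper_width: -0.002
grasp_force: 15.4
```

```bash
python3 look.py 7; python3 - <<'E'
from geo import *
a,b,c=load('s5')['img'],load('s6')['img'],load('s7')['img']
for n,x in (('5-6',cv2.absdiff(a,b)),('6-7',cv2.absdiff(b,c))):
    m=(x.max(2)>20); ys,xs=np.nonzero(m); print(n,m.sum(), np.c_[xs,ys][:20].tolist())
a,b=load('t6')['img'],load('t7')['img']; m=cv2.absdiff(a,b).max(2)>20; print(m[190:310,260:400].sum())
m=cv2.absdiff(load('t5')['img'],a).max(2)>20; print(m[190:310,260:400].sum())
E
```

```text
13.35 [ 0.6372 -0.1326  0.0618] [ 7.0979  0.5286 35.0031]
side diff in bowl floor 462
5-6 48 [[298, 253], [298, 254], [299, 254], [297, 269], [298, 269], [296, 270], [297, 270], [298, 270], [299, 270], [296, 271], [297, 271], [298, 271], [299, 271], [300, 271], [297, 272], [298, 272], [299, 272], [300, 272], [298, 273], [301, 274]]
6-7 506 [[402, 125], [404, 126], [405, 126], [366, 127], [406, 127], [407, 127], [364, 128], [365, 128], [366, 128], [404, 128], [405, 128], [364, 129], [365, 129], [405, 129], [406, 129], [427, 132], [428, 132], [428, 133], [343, 134], [344, 134]]
222
33
```

>>> arm_command(commands=[0.002,-0.001,-0.004,0,0,0,0,0.002,-0.001,-0.004,0,0,0,0,0.002,-0.001,-0.004,0,0,0,0,0.002,-0.001,-0.004,0,0,0,0,0.002,-0.001,-0.004,0,0,0,0,0.002,-0.001,-0.004,0,0,0,0,0.002,-0.001,-0.004,0,0,0,0,0.002,-0.001,-0.004,0,0,0,0])

```text
t: 14.25
eef_pos: [0.6373, -0.1325, 0.0628]
tool_rot: [-0.103, 0.995, 0.002, 0.007]
contact_force: [9.0, -0.7, 18.1]
gripper_width: -0.001
grasp_force: 9.5
```

```bash
python3 look.py 8; python3 - <<'E'
from geo import *
w=snap('wrist','w8'); t,s=load('t8'),load('s8')
L=cv2.resize(w['img'],(480,360)); r=lambda i,h,wd:cv2.resize(i,(wd,h),interpolation=cv2.INTER_CUBIC)
R1=r(t['img'][190:250,280:360],240,320); R2=r(s['img'][235:295,270:350],240,320)
R3=r(s['img'][200:290,270:390],240,320)
im=np.zeros((600,800,3),np.uint8); im[:360,:480]=L; im[:240,480:]=R1; im[240:480,480:]=R2; im[360:600,:320]=R3
cv2.imwrite('pics/comp.png',cv2.cvtColor(im,cv2.COLOR_RGB2BGR))
print('bowl px wrist',proj(w,[.636,0,.03]), 'bowl side',proj(s,[.636,0,.01]),'top',proj(t,[.636,0,.01]))
m=cv2.absdiff(load('s7')['img'],s['img']).max(2)>20; print(m[235:295,270:320].sum())
E
```

```text
14.25 [ 0.6373 -0.1325  0.0628] [ 8.9547 -0.6983 18.0562]
side diff in bowl floor 462
bowl px wrist [104.3566 260.6106] bowl side [304.666  273.4608] top [322.0521 228.2422]
0
```

View pics/comp.png

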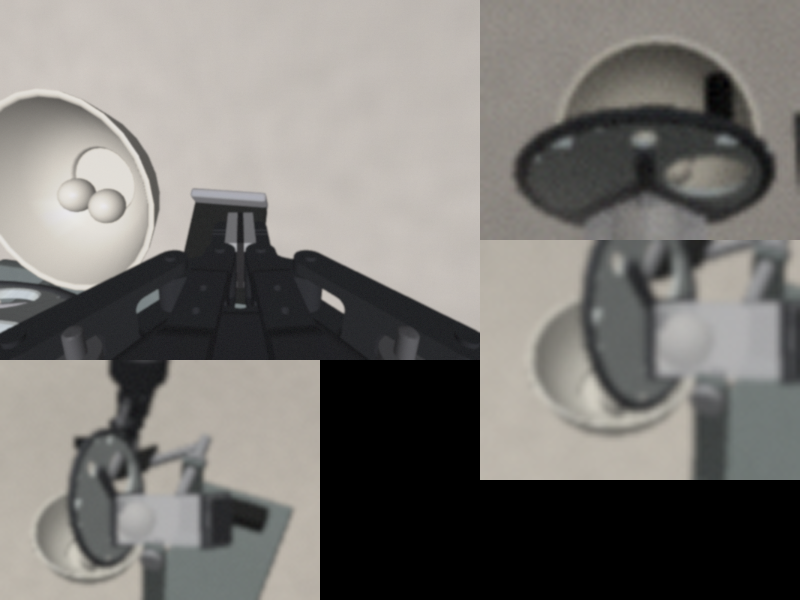

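The wrist picture shows both small balls lying in the bowl at (76,195) and (107,205). The large ball is still in the tube. I'll release the pedal, clear away and return above the peg.

>>> arm_command(commands=[0,0,-0.02,0,0,0,0,0,0,-0.055,0,0,0,0,0,0,-0.095,0,0,0,0,0,0,-0.135,0,0,0,0,0,0,-0.175,0,0,0,0,0,0,-0.21,0,0,0,0,0,0,-0.25,0,0,0,0,0,0,-0.25,0,0,0,0])

```text
t: 15.2
eef_pos: [0.6318, -0.1862, 0.3083]
tool_rot: [-0.103, 0.995, 0.001, 0.004]
contact_force: [-0.1, -1.0, 0.8]
gripper_width: 0.001
grasp_force: 0.0
```

>>> arm_command(commands=[0,0,0,0,0,0,0,-0.02,-0.024,-0.01,-2,0,0,0.2,-0.04,-0.048,-0.01,-4,0,0,0.45,-0.06,-0.072,-0.01,-6,0,0,0.45,-0.08,-0.096,-0.01,-8,0,0,0.45,-0.1,-0.12,-0.01,-10,0,0,0.45,-0.125,-0.149,-0.01,-12,0,0,0.45,-0.125,-0.149,-0.01,-12,0,0,0.45])

```text
t: 16.0
eef_pos: [0.5023, -0.0323, 0.3421]
tool_rot: [-0.001, 1.0, 0.008, -0.002]
contact_force: [-0.4, 1.2, 0.3]
gripper_width: 0.453
grasp_force: 0.0
```

>>> arm_command(commands=[0,0,0,0,0,0,0.45,0,0,0,0,0,0,0.45,0,0,0,0,0,0,0.45,0,0,0,0,0,0,0.45,0,0,0,0,0,0,0.45,0,0,0,0,0,0,0.45,0,0,0,0,0,0,0.45,0,0,0,0,0,0,0.45])

```text
t: 16.8
eef_pos: [0.5045, -0.0401, 0.3433]
tool_rot: [0.0, 1.0, 0.002, -0.0]
contact_force: [-0.5, 0.2, -0.0]
gripper_width: 0.452
grasp_force: 0.0
```

```bash
python3 - <<'E'
from geo import *
o=get_obs(); print(o['t'],o['eef_pos'],o['tool_rot'],o['contact_force'],o['gripper_width'],o['q'])
s=snap('side','s9'); w=snap('wrist','w9'); t=snap('top','t9')
# compare dispenser pose with the shut-up state before pressing (s4)
for n,b,(x0,y0,x1,y1) in (('side pedal',load('s4')['img'],(305,190,345,225)),('side cap',load('s4')['img'],(305,222,360,265))):
    print(n,(cv2.absdiff(s['img'],b).max(2)[y0:y1,x0:x1]>25).sum())
m=(s['img'][185:225,300:345].max(2)<30).astype(np.uint8); n,l,st,ce=cv2.connectedComponentsWithStats(m); print(st[1:],ce[1:]+[300,185])
g=w['img'].max(2); print('peg pred px wrist',proj(w,cap(1.571,40)),proj(w,cap(1.571,0)))
p=proj(w,cap(1.571,40)).astype(int); x0,y0=p[0]-35,p[1]-35
m=(g[y0:y0+60,x0:x0+70]<45).astype(np.uint8); n,l,st,ce=cv2.connectedComponentsWithStats(m); print(st[1:],ce[1:]+[x0,y0])
E
```

```text
16.8 [ 0.5045 -0.0401  0.3433] [ 0.      1.      0.0016 -0.    ] [-0.4862  0.2291 -0.0298] 0.45163364020885477 [-0.8944  0.114   0.9488  1.8465 -0.0982  1.2301 -1.4834]
side pedal 159
side cap 0
[[17 18 11 12 41]] [[322.2927 207.7805]]
peg pred px wrist [328.0959 235.1419] [326.6409 250.1828]
[[ 18  23  24  37 390]
 [ 33  32   1   1   1]] [[321.5103 244.2795]
 [326.     232.    ]]
```

The dispenser is back up: the cap pixels are unchanged from before the press, and the pad is at (322,208). The peg is at (321,244) in the wrist view, within 3 mm of the prediction. I'll grip it and turn it to shut.

>>> arm_command(commands=[0.0075,0.001,0.03,0,0,0,0.45,0.0075,0.001,0.06,0,0,0,0.45,0.0075,0.001,0.089,0,0,0,0.45,0.0075,0.001,0.089,0,0,0,0.45,0.0075,0.001,0.089,0,0,0,0,0.0075,0.001,0.089,0,0,0,0,0.0075,0.001,0.089,0,0,0,0,0.0075,0.001,0.089,0,0,0,0], force=20)

```text
t: 17.75
eef_pos: [0.5127, -0.0415, 0.2557]
tool_rot: [-0.0, 1.0, 0.001, 0.001]
contact_force: [-2.0, -1.8, 5.6]
gripper_width: 0.2
grasp_force: 22.5
```

>>> arm_command(commands=[-0.0063,-0.0086,-0.0036,0,0,0,0,-0.0119,-0.02,-0.0069,0,0,0,0,-0.0154,-0.0326,-0.0089,0,0,0,0,-0.0167,-0.0457,-0.0097,0,0,0,0,-0.0158,-0.0588,-0.0091,0,0,0,0,-0.0125,-0.0715,-0.0072,0,0,0,0,-0.0073,-0.0831,-0.0042,0,0,0,0,0.0,-0.09,0.0,0,0,0,0])

```text
t: 18.55
eef_pos: [0.5121, 0.0498, 0.2555]
tool_rot: [-0.001, 1.0, 0.002, 0.0]
contact_force: [-3.8, -0.0, 8.8]
gripper_width: 0.2
grasp_force: 23.5
```

>>> arm_command(commands=[0.003,-0.002,0.0015,0,0,0,0,0.005,-0.004,0.003,0,0,0,0,0.005,-0.004,0.003,0,0,0,0,0.005,-0.004,0.003,0,0,0,0])

```text
t: 18.95
eef_pos: [0.5183, 0.052, 0.2542]
tool_rot: [-0.0, 1.0, 0.001, 0.001]
contact_force: [-5.4, -3.4, 20.1]
gripper_width: 0.201
grasp_force: 24.8
```

>>> arm_command(commands=[0,0,0,0,0,0,0.4,0,0,0,0,0,0,0.4,0,0,0,0,0,0,0.4,0,0,-0.03,0,0,0,0.4,0,0,-0.06,0,0,0,0.4,0,0,-0.1,0,0,0,0.4,0.0,0,-0.14,0,0,0,0.4,0,0,-0.14,0,0,0,0.4])

```text
t: 19.75
eef_pos: [0.5192, 0.0532, 0.3962]
tool_rot: [-0.002, 1.0, 0.002, 0.004]
contact_force: [0.1, -0.2, 0.1]
gripper_width: 0.396
grasp_force: 0.0
```

```bash
python3 - <<'E'
from geo import *
o=get_obs(); print(o['t'],o['eef_pos'],o['contact_force'],o['gripper_width'])
s=snap('side','s10'); w=snap('wrist','w10'); t=snap('top','t10')
for q in (-.1,0,.1,.2): print(q,'pred side',proj(s,cap(q,20)),'wrist tip/base',proj(w,cap(q,40)),proj(w,cap(q,0)))
def blobs(c,x0,y0,x1,y1,th):
    m=(c['img'][y0:y1,x0:x1].max(2)<th).astype(np.uint8); n,l,st,ce=cv2.connectedComponentsWithStats(m)
    for a,b in zip(st[1:],ce[1:]):
        if a[4]>12: print('  blob',a,b+[x0,y0])
p=proj(s,cap(0,20)).astype(int); print('side'); blobs(s,p[0]-18,p[1]-18,p[0]+18,p[1]+18,40)
p=proj(w,cap(0,20)).astype(int); print('wrist'); blobs(w,p[0]-45,p[1]-45,p[0]+45,p[1]+45,45)
print('hub+20 side',proj(s,cap(0,0,0)))
E
```

```text
19.75 [0.5192 0.0532 0.3962] [ 0.1152 -0.1603  0.1309] 0.396480282391766
-0.1 pred side [336.0886 249.0766] wrist tip/base [320.7909 228.7075] [320.5995 242.1457]
0 pred side [337.9849 247.8586] wrist tip/base [326.8891 235.2939] [325.9188 247.9462]
0.1 pred side [339.8022 246.5357] wrist tip/base [333.6947 241.3162] [331.8492 253.2438]
0.2 pred side [341.5207 245.1227] wrist tip/base [341.1387 246.6981] [338.3308 257.9732]
side
  blob [15 15  7 10 34] [337.3235 248.0882]
wrist
  blob [32 30 19 12 98] [320.4082 232.    ]
  blob [ 32  43  19  16 180] [321.1722 249.2111]
hub+20 side [333.3202 242.255 ]
```

```bash
python3 - <<'E'
from geo import *
a,b=load('s10')['img'],load('s4')['img']
d=cv2.absdiff(a,b).max(2)>25
print('bowl+front',d[240:290,280:330].sum(),'pad',d[195:222,310:332].sum(), 'bystanders',(cv2.absdiff(a,load('side0')['img']).max(2)>25)[160:212,378:436].sum())
from station import hand_in
print(hand_in())
E
```

```text
bowl+front 178 pad 143 bystanders 0
the job is handed in; nothing more can be done
None
```

The job is handed in: both small balls are in the bowl under the mouth, the large ball is still in the tube, the dispenser has swung back up, and the cap is shut at about 0 rad. I took about 20 s of the 72 s, and the last bystander check, a side-view comparison over the vase and tagine, showed no change.

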